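# Lever open a plaster press mould

## Robot

A 7-joint arm with a two-finger parallel gripper is mounted at the origin on the work surface. World frame = base frame: x ahead of the robot, y to its left, z up, the work surface at z = 0. Lengths are in mm, angles in rad, forces in N, time in s.
With the tool pointing down it reaches from about 400 to 875 mm from the base axis. Payload 4.4 kg.
Tool frame: the origin (TCP) lies at the centre of the arm's flange, where the gripper is bolted on; the fingertips stand 173 mm ahead of it and the grasp point (between the pads) lies 155 mm ahead of it; z points along the fingers, y is the direction in which the jaws open and shut (so a half turn about z gives the same grasp; the last joint's range is limited). The gripper opens to 85 mm and grips with 20 to 120 N. Pads are 22 mm wide; open, the fingers measure 114 mm over their backs; the gripper's body (76 mm by 85 mm) begins 54 mm behind the grasp point. The pads swing forward as they close: fully open they stand 13 mm farther back than shut.
Start: joints at [-0.066, 0.628, 0.038, 1.517, -0.027, 0.996, -0.02], TCP at [650.012, 0.021, 404.713] pointing down, gripper open.
Joint ranges: [-3.06, 3.06], [-0.37, 2.12], [-1.25, 1.32], [0.18, 2.47], [-1.1, 4.24], [0.23, 1.98], [-2.94, 2.94]. Speed limits (rad/s): [2.57, 2.57, 3.14, 3.14, 3.14, 3.14, 3.14].

## Interface

Orientations are given as [roll, pitch, yaw] about the fixed x, y, z axes, in that order (R = Rz(yaw) Ry(pitch) Rx(roll)).
In Python, from cell import * gives the robot as it stands. The module is installed in compiled form; this text tells all that it offers.
- The arm moves only by the shell command python3 -m jog 'ROWS'. ROWS is JSON, one flat list of numbers, 5 for each row, row after row: the shift along the tool's x, y, z in mm, then the turn about the tool's z in degrees, then the finger opening in mm, from 0 to 85.4. A call has 1 to 20 rows; each row is the pose to reach, as a shift and turn from the pose commanded when the call began, along the tool's axes at that moment; what a row does not reach only later rows make up. A row lasts 1/12 s, in which the tool goes at most 41.7 mm and 7.16 degrees, less where a joint would pass 70% of its speed; a pose out of reach is approached as far as the arm can. A call with a gripper value outside its range is refused whole. The fingers move at their own pace and stop on an object; the grip force is fixed at half the most. Time passes only in rows, so rows that repeat a pose let the fingers close. It gives the time, the measured TCP pose, the force and the opening at its end, in the units of the state.
- read_state(): the state, without advancing time (a new reading comes with each control period).
- get_image(name): name is "scene" or "side" or "wrist"; returns (picture, depth): 480x640x3 uint8, blue, green, red; 480x640 float32, mm along the optical axis (not along the pixel's ray), 0 where there is no reading.
- camera_params(name): a dict with "K" (3x3 intrinsics, pixels), "T" (4x4, takes a point from camera to world coordinates). Camera axes: x right, y up, looking along -z (the intrinsics and any distortion apply to the point x, -y, -z); pixel columns grow to the right and rows downward; lengths in mm; the calibration is good to about 2 mm. A picture is of the moment at which its call begins: read the wrist's pose just before it. camera_params takes no time and is no camera call; for the wrist camera it gives the pose at the moment of the call.
- finish_job(): hands the job in, once; it reports no verdict.
The state is a dict: "clock": time; "qpos": joint angles; "qd": joint speeds; "tau": joint torques, N m; "eef_pos": TCP position; "tool_rot": TCP orientation; "force": force on the tool from outside, world axes, zero at the start; "torque": the same for the moment, N m; "width": finger opening in mm.
Only numpy, scipy, OpenCV 4.12 (cv2) and the standard library are available. Lean on these libraries where they do the work, as an engineer would, in place of code of your own. Each camera call takes 0.05 s, during which the arm holds its last target.

## Task

Take the thin steel blade tool from its wooden rest, feel along the slot under the lid of the sloping plaster mould for a place where the blade goes fully in (a hidden key inside stops it short elsewhere), and lever the shut lid up with the blade; do not lift the shut lid with the gripper's fingers. Swing the lid up until it stands about square to the mould, where it stays by itself, then lay the tool back flat across the two bars of its rest and let go. Leave the ware and the other things on the table where they stand.

Things in the scene. Friction and masses are not known exactly. Their poses are not given: they have to be found in the camera images.
- mould: White plaster press mould fixed on a plywood stand, sloping up to the robot's left at 0.55 rad (31.5 degrees); its slot, under the lid, faces the robot's right. Origin: middle of the slot's mouth, on the slot's floor, 125 mm above the table. x runs up the slope into the slot, y along the mouth, z square to the slope. Slot: 100 mm wide (between 15 mm cheeks 19 mm high), 7 mm high from floor to lid, 30 mm deep.
- slot_end (a point): Middle of the slot's solid end wall, on its floor, 30 mm in from the mouth (wall 6.5 mm high). Unseen in the slot, a rigid register key 56 mm wide stands at a place that differs each time (its centre up to 22 mm either side of the middle): there the blade stops only 10 mm in. The middle is always blocked; 40 mm to one side of it (mould y = 40 or -40 mm), or on both sides, the blade goes in fully.
- sill_edge (a point): Middle of the front edge of the flat sill, which carries the slot's floor forward 22 mm from the mouth: a fulcrum for the blade. The block is 130 mm wide and 30 mm thick below it; the stand's uprights are set back, leaving free space in front of and below the sill.
- lid (a joint): Angle of the lid in rad: 0 shut, growing as its front edge rises, at most 1.75. Plaster lid 118 (hinge to front edge) x 98 x 12 mm, 150 g, flush between the cheeks. Its hinge is stiff (0.12 N m of friction): it stays where it is left; lifting it by the front edge takes about 2 N.
- lid_hinge (a point): Point on the lid's hinge axis, in the middle of its width: at x = 118, y = 0, z = 7 mm of the mould. The axis is the mould's y; the lid's underside lies in a plane through it.
- lid_edge (a point): Middle of the lower front edge of the lid, 118 mm from the hinge axis; moves with the lid. Shut, it is right above the mould's origin by 7 mm.
- blade_tool: Loose prying tool, about 90 g: wooden handle 100 mm long, 20 x 20 mm, with a flat steel blade out of its end, 65 mm long, 14 wide, 2.5 thick, square-ended. Origin: middle of the handle's underside. x along the tool to the blade, y across the blade, z up (the blade lies at z = 10 mm). It starts lying on its rest, blade pointing to the robot's left.
- tool_grip (a point): Centre of the tool's handle, where to grip it (20 mm wide, along the tool's y).
- tool_tip (a point): Middle of the end of the blade, 115 mm from the handle's centre along the tool's x.
- rest: Wooden tool rest fixed on the table. Origin: centre of its underside; x: along the tool. A 100 x 74 x 6 mm foot with two bars along y, 8 mm thick, 70 mm long, at x = -36 and 36 mm, tops 30 mm high, with 8 mm higher stops at their ends (58 mm between). The handle lies on both bars, its underside 30 mm up; the fingers go between the bars.
- cup: Bystander: white bisque cup, 56 mm across, 50 mm high. Origin: centre of its underside.
- vase: Bystander: white bisque vase, 86 mm across, 145 mm high. Origin: centre of its underside.
- jar: Bystander: white plastic jar, 64 mm across, 85 mm high. Origin: centre of its underside.
- bowl: Bystander: white bisque bowl, 110 mm across, 50 mm high. Origin: centre of its underside.
- rib: Bystander: flat wooden throwing rib, 90 x 50 x 8 mm, lying on the table. Origin: centre of its underside.
Not all that is in view belongs to the job. What is meant by the blade_tool is not blue, and is the smaller of those in its own colour.

How it is judged:
By the outcome, as a careful person would: the job done as asked, in the order asked, and still so for the second after the job is handed in, with the robot touching nothing.
It also fails if it takes over 61 s, if anything falls off the work surface, if the arm or the gripper's body presses on something with over 40 N, if the wrist force passes 120 N, or if a joint passes its speed limit or range.

## Working session

There is one attempt and no reset: what is moved stays moved. The work goes in short steps, Python scripts to look and compute and a shell command to move; the robot and the scene stay as the last step left them, time stands still between calls to the robot, and variables do not carry over. Pictures are saved under pics/ and viewed, and the job is handed in when it is done.

```bash
mkdir -p pics; ls
python3 - <<'E'
from cell import *
import cv2
s=read_state();print(s)
for n in("scene","side","wrist"):
    p,d=get_image(n);cv2.imwrite(f"pics/{n}0.png",p);c=camera_params(n);print(n,c)
E
```

```text
pics
{'clock': 0.0, 'qpos': array([-0.06584868,  0.62934493,  0.03844863,  1.51836445, -0.02700367,
        0.99629553, -0.02000972]), 'qd': array([-0.00036113,  0.00117134,  0.00082395, -0.00063573, -0.00127492,
        0.00023773, -0.00038426]), 'tau': array([-1.11932164e-03, -5.63405585e+01,  1.22606792e+00, -1.93450052e+01,
        1.09587883e-02,  1.05136272e-02, -8.84369996e-06]), 'eef_pos': array([6.49706173e+02, 6.22866210e-02, 4.03790808e+02]), 'tool_rot': array([-3.13969875e+00,  2.57590164e-05,  1.57082799e+00]), 'force': array([0.90483488, 0.35518588, 0.0604967 ]), 'torque': array([ 0.02916576,  0.00084634, -0.03258909]), 'width': 85.53984360001178}
scene {'K': array([[449.34764298,   0.        , 314.7184815 ],
       [  0.        , 449.34764298, 239.36976697],
       [  0.        ,   0.        ,   1.        ]]), 'T': array([[-1.35846998e-01, -8.42812958e-01,  5.20780098e-01,
         1.04353799e+03],
       [ 9.90729744e-01, -1.15347475e-01,  7.17602595e-02,
        -1.86763685e+01],
       [-4.09807106e-04,  5.25700749e-01,  8.50669474e-01,
         1.05558855e+03],
   
[... 410 characters left out ...]
82910864e+02],
       [-1.75973810e-02,  6.80693853e-01,  7.32356615e-01,
         1.11152636e+03],
       [ 0.00000000e+00,  0.00000000e+00,  0.00000000e+00,
         1.00000000e+00]])}
wrist {'K': array([[349.98355417,   0.        , 324.2811626 ],
       [  0.        , 349.98355417, 237.34551266],
       [  0.        ,   0.        ,   1.        ]]), 'T': array([[ 9.99998075e-01, -8.18717774e-04,  1.78291138e-03,
         6.49469749e+02],
       [ 2.19073948e-04,  9.49680034e-01,  3.13221624e-01,
         8.04299981e+01],
       [-1.94963545e-03, -3.13220630e-01,  9.49678385e-01,
         3.72737297e+02],
       [ 0.00000000e+00,  0.00000000e+00,  0.00000000e+00,
         1.00000000e+00]])}
```

View pics/scene0.png

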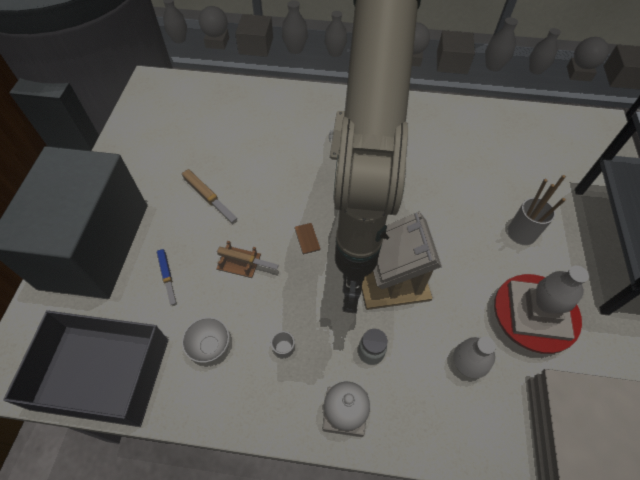

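View pics/side0.png

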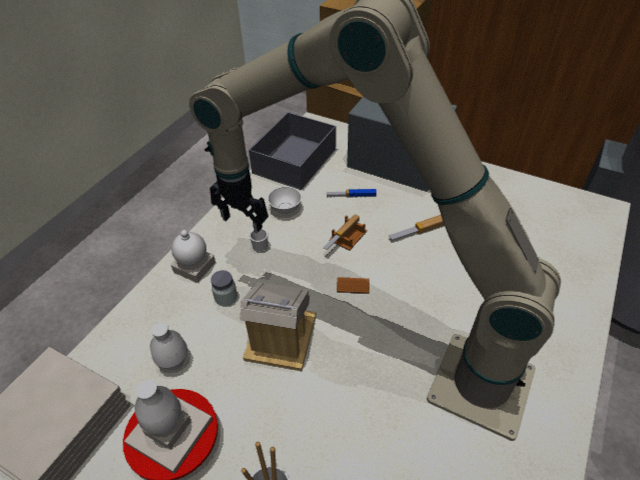

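View pics/wrist0.png

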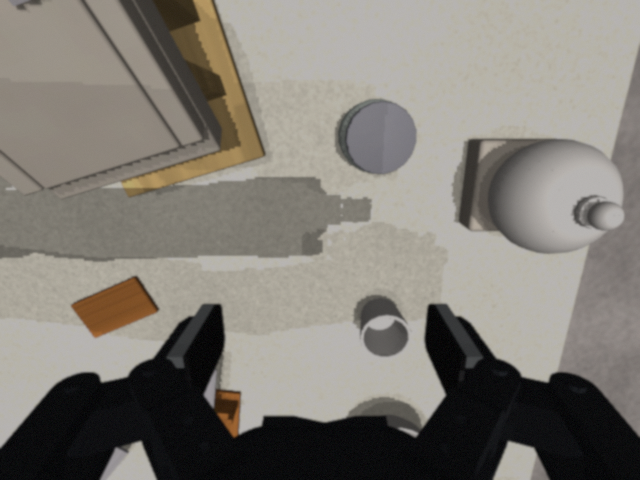

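```bash
cat > h.py <<'E'
from cell import *
import numpy as np, cv2
def cap(n,tag):
    c=camera_params(n);p,d=get_image(n);cv2.imwrite(f"pics/{tag}.png",p);np.savez(f"pics/{tag}.npz",p=p,d=d,K=c["K"],T=c["T"]);return p,d,c
def load(tag):
    z=np.load(f"pics/{tag}.npz");return z["p"],z["d"],{"K":z["K"],"T":z["T"]}
def pts(d,c):
    K,T=c["K"],c["T"];v,u=np.mgrid[:480,:640]
    X=np.stack([(u-K[0,2])/K[0,0]*d,-(v-K[1,2])/K[1,1]*d,-d,np.ones_like(d)],-1)
    return (X@T.T)[...,:3]
def ray(c,u,v,z):
    K,T=c["K"],c["T"];r=T[:3,:3]@np.array([(u-K[0,2])/K[0,0],-(v-K[1,2])/K[1,1],-1]);o=T[:3,3]
    return o+r*(z-o[2])/r[2]
def proj(c,P):
    K,T=c["K"],c["T"];q=np.linalg.inv(T)@np.append(P,1);return K[0,0]*q[0]/-q[2]+K[0,2],K[1,1]*-q[1]/-q[2]+K[1,2]
E
python3 - <<'E'
from h import *
p,d,c=cap("scene","s1");P=pts(d,c)
hsv=cv2.cvtColor(p,cv2.COLOR_BGR2HSV)
print(hsv[256,240],hsv[190,200],hsv[238,307],hsv[298,390])
m=cv2.inRange(hsv,(5,90,50),(25,255,255))
n,l,s,ce=cv2.connectedComponentsWithStats(m)
for i in range(1,n):
    if s[i,4]>40: 
        q=P[l==i]; print(s[i],ce[i],np.median(q,0).round(),cv2.minAreaRect(q[:,:2].astype('float32')))
cv2.imwrite("pics/crop1.png",cv2.resize(p[150:310,140:340],None,fx=4,fy=3.75,interpolation=cv2.INTER_CUBIC))
cv2.imwrite("pics/crop2.png",cv2.resize(p[190:340,340:480],None,fx=4,fy=4,interpolation=cv2.INTER_CUBIC))
E
```

```text
[ 16  96 117] [ 16  94 111] [ 12 120  89] [18 86 83]
[183 170  33  31 295] [199.57288136 185.6440678 ] [ 279. -460.   31.] ((276.7625427246094, -465.27081298828125), (139.79466247558594, 24.2462215423584), 51.855979919433594)
[295 223  25  30 473] [306.94503171 237.82452431] [ 402. -129.   10.] ((695.4854736328125, -64.02961730957031), (699.3143920898438, 61.230655670166016), 12.42808723449707)
[218 244  37  19 309] [238.36893204 253.01294498] [ 496. -295.   50.] ((736.685302734375, -150.1005096435547), (661.4560546875, 90.55068969726562), 30.980426788330078)
[217 261  33  15 240] [234.76666667 267.84166667] [ 520. -304.    8.] ((758.8389892578125, -153.92025756835938), (625.4155883789062, 78.94783020019531), 32.60420227050781)
[362 277  55  29 365] [383.50136986 296.80821918] [555.  85.  17.] ((551.385498046875, 95.81105041503906), (137.3430633544922, 69.53512573242188), 76.0793685913086)
[416 287  15  13  68] [424.05882353 294.44117647] [534. 191.  18.] ((534.1054077148438, 191.1754608154297), (22.253646850585938, 44.53776168823242), 53.86064147949219)
```

View pics/crop1.png

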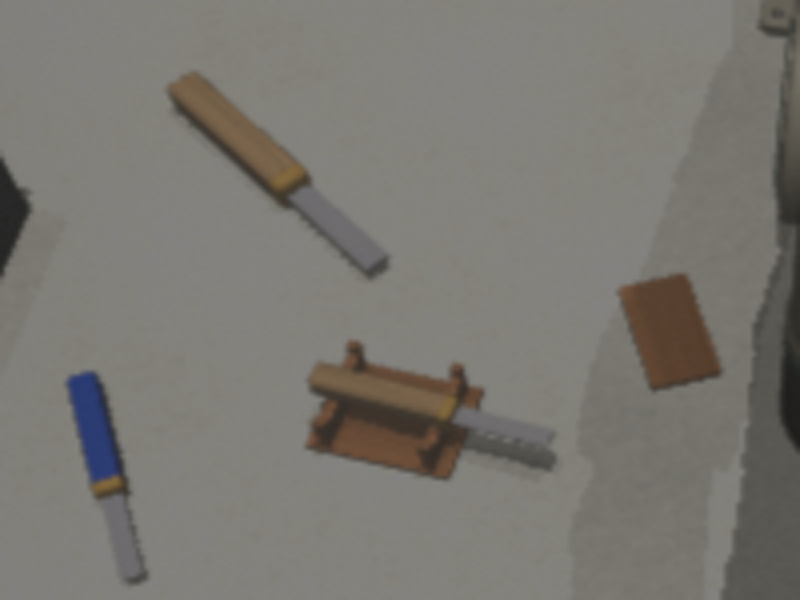

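View pics/crop2.png

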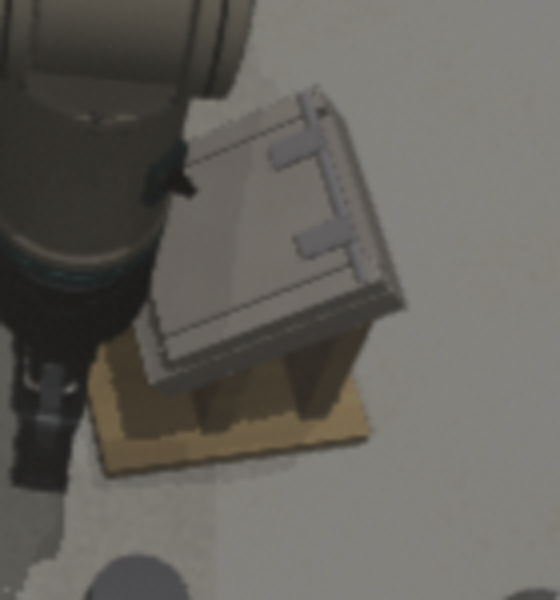

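```bash
python3 -c "
from h import *
cap('wrist','w1')"
python3 -m jog '[-255,-150,0,0,85,-255,-150,0,0,85,-255,-150,0,0,85,-255,-150,0,0,85,-255,-150,0,0,85,-255,-150,0,0,85,-255,-150,0,0,85,-255,-150,0,0,85,-255,-150,0,0,85,-255,-150,0,0,85,-255,-150,0,0,85]'
python3 -c "
from h import *
cap('wrist','w2');cap('scene','s2');cap('side','d2');print(read_state()['eef_pos'],read_state()['tool_rot'],read_state()['clock'])"
```

```text
clock: 1.17
eef_pos: [501.0, -253.2, 404.6]
tool_rot: [3.141, -0.001, 1.573]
force: [-0.2, -0.2, 0.4]
width: 85.1
[ 500.96947462 -253.28799221  404.59591553] [ 3.14134336e+00 -7.40078715e-04  1.57391291e+00] 1.3167
```

View pics/w2.png

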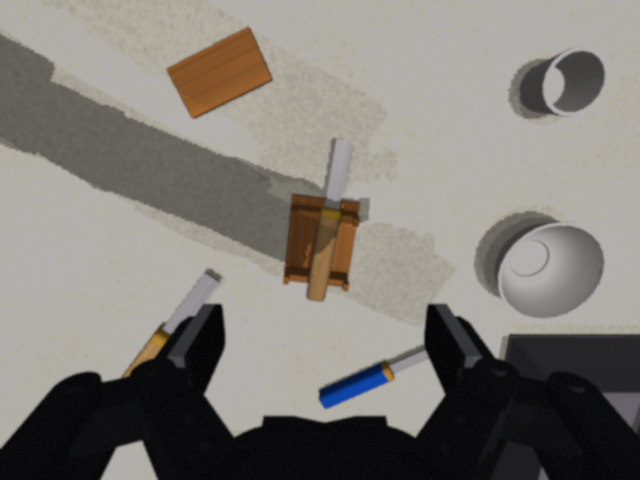

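View pics/s2.png

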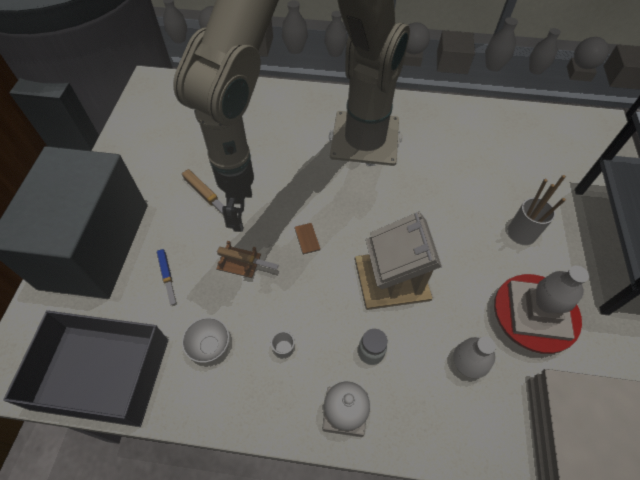

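View pics/d2.png

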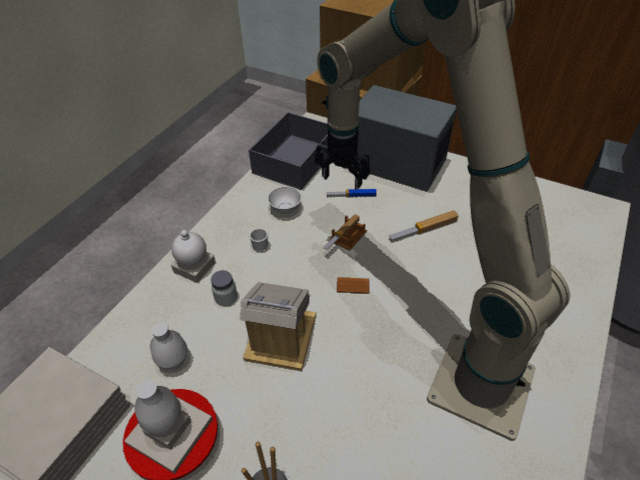

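Run:
```python
from h import *
p,d,c=load("w2");P=pts(d,c)
hsv=cv2.cvtColor(p,cv2.COLOR_BGR2HSV)
reg=np.zeros((480,640),bool);reg[120:310,280:370]=1
print('table z',np.median(P[50:110,330:450,2]))
m=reg&(P[...,2]>42)&(P[...,2]<56)&(hsv[...,1]>70)
q=P[m];print('handle',len(q),np.median(q[:,2]),q.min(0),q.max(0))
r=cv2.minAreaRect(q[:,:2].astype('float32'));print(r)
b=reg&(P[...,2]>35)&(P[...,2]<50)&(hsv[...,1]<60);qb=P[b]
print('blade',len(qb),np.median(qb,0),cv2.minAreaRect(qb[:,:2].astype('float32')))
a=np.vstack([q,qb])[:,:2];mu=a.mean(0);u,s,v=np.linalg.svd(a-mu,full_matrices=False);ax=v[0]*np.sign(v[0,1]);print('axis',ax,np.degrees(np.arctan2(ax[1],ax[0])))
t=(a-mu)@ax;print('ends',mu+ax*t.min(),mu+ax*t.max(),t.max()-t.min())
# rest foot
f=reg&(hsv[...,1]>120)&(P[...,2]<34);print('rest',np.unique((P[f][:,2]//3),return_counts=True),cv2.minAreaRect(P[f][:,:2].astype('float32')))
cv2.imwrite("pics/crop3.png",cv2.resize(p[120:310,270:380],None,fx=3,fy=3,interpolation=cv2.INTER_CUBIC))
```

```text
table z -0.4812810112089494
handle 1839 49.32279324030691 [ 483.17761246 -348.4940047    42.10649468] [ 517.04410398 -250.35308046   51.64352486]
((499.3858947753906, -299.7167053222656), (98.81535339355469, 20.635282516479492), 80.080322265625)
blade 1070 [ 513.15736407 -219.03894777   40.89068791] ((516.7533569335938, -271.8919677734375), (162.40402221679688, 65.74295043945312), 70.6156234741211)
axis [0.17025801 0.98539952] 80.19717963392849
ends [ 490.78394648 -349.13376148] [ 518.73362812 -187.36983868] 164.16074872890974
rest (array([ 1.,  2.,  3.,  4.,  5.,  6.,  7.,  8.,  9., 10., 11.]), array([1852,  813,   72,   80,   74,   78,   75,   78,  407,  137,   10])) ((496.9373779296875, -293.8220520019531), (88.81428527832031, 71.87389373779297), 82.94466400146484)
```

View pics/crop3.png

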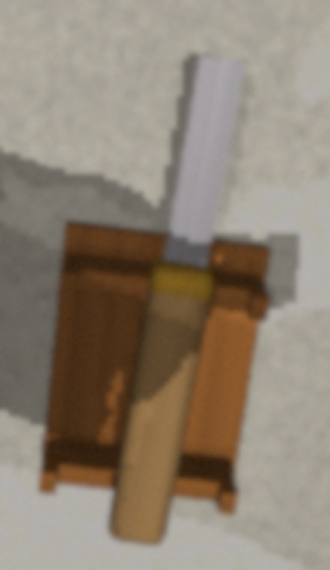

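Run:
```python
from h import *
p,d,c=load("w2");P=pts(d,c)
hsv=cv2.cvtColor(p,cv2.COLOR_BGR2HSV)
reg=np.zeros((480,640),bool);reg[120:310,280:370]=1
# bar tops & stops: brown, z 27..40
f=reg&(hsv[...,1]>120)&(P[...,2]>26)&(P[...,2]<41)
q=P[f]; mu=np.array([499.,-299.])
for name,s in (('front',q[:,1]>-295),('rear',q[:,1]<-295)):
    a=q[s];print(name,len(a),cv2.minAreaRect(a[:,:2].astype('float32')),np.median(a[:,2]))
foot=reg&(hsv[...,1]>120)&(P[...,2]<10)&(P[...,2]>3)
print(cv2.minAreaRect(P[foot][:,:2].astype('float32')))
# mould
for t,box in (("w1",(0,200,0,260)),("s2",(205,320,350,450))):
    p,d,c=load(t);P=pts(d,c);r=P[box[0]:box[1],box[2]:box[3]].reshape(-1,3);ok=(r[:,2]>120)&(r[:,2]<225);r=r[ok]
    # RANSAC plane with slope ~31.5
    rng=np.random.default_rng(0);best=0
    for _ in range(500):
        a=r[rng.choice(len(r),3,False)];n=np.cross(a[1]-a[0],a[2]-a[0]);L=np.linalg.norm(n)
        if L<1:continue
        n=n/L;n*=np.sign(n[2])
        if abs(np.degrees(np.arccos(n[2]))-31.5)>5: continue
        k=(abs((r-a[0])@n)<1.5).sum()
        if k>best:best=k;bn=n;b0=a[0]
    i=r[abs((r-b0)@bn)<1.5];m=i.mean(0);n=np.linalg.svd(i-m,full_matrices=False)[2][2];n*=np.sign(n[2])
    print(t,len(r),best,'mean',m,'n',n,np.degrees(np.arccos(n[2])),'upslope yaw',np.degrees(np.arctan2(-n[1],-n[0])))
    np.savez(f'pics/pl_{t}.npz',i=i)
```

```text
front 420 ((500.3918151855469, -263.01373291015625), (58.8121223449707, 44.458866119384766), 28.741106033325195) 29.72915778020061
rear 328 ((491.76904296875, -333.4355163574219), (45.083553314208984, 55.938133239746094), 44.94286346435547) 29.66213165578253
((497.28045654296875, -291.0497131347656), (83.22720336914062, 71.87389373779297), 82.94466400146484)
w1 32029 27172 mean [513.80894318  92.28595139 164.47411873] n [ 0.14753567 -0.50133001  0.85258516] 31.506031412916343 upslope yaw 106.3985511126619
s2 3600 1582 mean [497.87105648  99.92655579 174.01884533] n [ 0.14661443 -0.5031246   0.85168647] 31.604424089689275 upslope yaw 106.24653459546674
```

Run:
```python
from h import *
psi=np.radians(106.35);be=0.55
X=np.array([np.cos(psi)*np.cos(be),np.sin(psi)*np.cos(be),np.sin(be)]);Z=np.array([-np.cos(psi)*np.sin(be),-np.sin(psi)*np.sin(be),np.cos(be)]);Y=np.cross(Z,X)
for t in("w1","s2"):
    i=np.load(f'pics/pl_{t}.npz')['i']
    x,y,z=i@X,i@Y,i@Z
    print(t,'z',np.median(z),'x',np.percentile(x,[0,.2,1,99,99.8,100]),'y',np.percentile(y,[0,.2,1,99,99.8,100]))
    xx=[];
    for yb in np.arange(np.floor(y.min()/10)*10,y.max(),10):
        s=(y>=yb)&(y<yb+10); print(int(yb),s.sum(),x[s].min().round(1),x[s].max().round(1))
# sill / front points from w1,s2
for t,box in (("w1",(0,240,0,300)),("s2",(205,320,350,450))):
    p,d,c=load(t);P=pts(d,c)
    print(t,'Xcoord solve')
    r=P[box[0]:box[1],box[2]:box[3]].reshape(-1,3);z=r@Z
    h,e=np.histogram(z,np.arange(np.median(np.load(f'pics/pl_{t}.npz')['i']@Z)-45,np.median(np.load(f'pics/pl_{t}.npz')['i']@Z)+15,2));print(list(zip(e.round(),h)))
```

```text
w1 z 169.53962794108304 x [-6.79235143 -6.29190171 -5.18528161 82.01803989 84.75694526 86.97353916] y [-568.85891163 -568.1472145  -567.38688316 -445.44044621 -440.64060923
 -438.81092361]
-570 2378 -6.7 75.3
-560 2495 -6.7 78.2
-550 3054 -6.6 81.1
-540 3161 -6.8 83.6
-530 3232 -6.5 87.0
-520 3036 -6.6 86.3
-510 2534 -6.5 77.0
-500 2056 -6.6 68.1
-490 1709 -6.7 59.0
-480 1322 -6.5 49.3
-470 1014 -6.8 39.9
-460 659 -6.6 30.5
-450 492 -6.7 21.0
-440 30 -5.3 11.6
s2 z 171.4915551733531 x [ -5.98543063  -5.8248109   -4.5462789  116.5701721  120.52872958
 121.91819851] y [-569.37404129 -568.16752896 -567.07076408 -439.75316031 -438.4845284
 -437.7669496 ]
-570 119 -4.2 120.1
-560 132 -6.0 120.5
-550 136 -6.0 115.6
-540 113 -5.5 115.2
-530 118 -5.9 115.1
-520 148 -5.9 115.7
-510 104 -4.4 115.5
-500 133 -5.4 115.1
-490 134 -4.9 115.6
-480 89 -5.6 108.0
-470 104 -5.0 115.4
-460 114 -4.3 120.5
-450 119 -5.3 121.9
-440 19 -2.4 118.9
w1 Xcoord solve
[(np.float64(125.0), np.int64(137)), (np.float64(127.0), np.int64(141)), (np.float64(129.0), np.int64(142)), (np.float64(131.0), np.int64(144)), (n
[... 1230 characters left out ...]
.float64(144.0), np.int64(35)), (np.float64(146.0), np.int64(34)), (np.float64(148.0), np.int64(74)), (np.float64(150.0), np.int64(151)), (np.float64(152.0), np.int64(144)), (np.float64(154.0), np.int64(80)), (np.float64(156.0), np.int64(74)), (np.float64(158.0), np.int64(97)), (np.float64(160.0), np.int64(31)), (np.float64(162.0), np.int64(25)), (np.float64(164.0), np.int64(31)), (np.float64(166.0), np.int64(93)), (np.float64(168.0), np.int64(587)), (np.float64(170.0), np.int64(1127)), (np.float64(172.0), np.int64(684)), (np.float64(174.0), np.int64(181)), (np.float64(176.0), np.int64(21)), (np.float64(178.0), np.int64(2)), (np.float64(180.0), np.int64(0)), (np.float64(182.0), np.int64(0))]
```

```bash
cat >> h.py <<'E'
psi=np.radians(106.35);be=0.55
MX=np.array([np.cos(psi)*np.cos(be),np.sin(psi)*np.cos(be),np.sin(be)]);MZ=np.array([-np.cos(psi)*np.sin(be),-np.sin(psi)*np.sin(be),np.cos(be)]);MY=np.cross(MZ,MX)
O=-6.5*MX-503.7*MY+150.5*MZ
def mw(x,y,z): return O+x*MX+y*MY+z*MZ
E
python3 - <<'E'
from h import *
print(O,MX,MY,MZ)
for t in("w1","s2"):
    p,d,c=load(t);P=pts(d,c).reshape(-1,3)-O;x,y,z=P@MX,P@MY,P@MZ
    s=(x>-30)&(x<-1)&(abs(y)<70)&(abs(z)<5);print(t,s.sum(),'x',x[s].min(),x[s].max(),'z',np.median(z[s]),'y',y[s].min(),y[s].max())
# bars of rest: line fit via yaw 83: project
p,d,c=load("w2");P=pts(d,c);hsv=cv2.cvtColor(p,cv2.COLOR_BGR2HSV)
reg=np.zeros((480,640),bool);reg[120:310,280:370]=1
for lo,hi in((27,33),(35,41),(3,9)):
    q=P[reg&(hsv[...,1]>120)&(P[...,2]>lo)&(P[...,2]<hi)]
    for yaw in(82.9,):
        a=np.radians(yaw);u=q[:,0]*np.cos(a)+q[:,1]*np.sin(a);v=-q[:,0]*np.sin(a)+q[:,1]*np.cos(a)
        h,e=np.histogram(u,np.arange(-300,-170,4));print(lo,list(zip(e.astype(int),h)),'v',v.min(),v.max())
E
```

```text
[507.03466735  60.99310737 124.90747358] [-0.23998923  0.81804843  0.52268723] [-9.59559999e-01 -2.81504190e-01 -1.38777878e-17] [ 0.14713865 -0.50154976  0.85252452]
w1 2642 x -22.620413979914886 -1.0835050774458979 z 0.04347494838037518 y -64.94770120667725 65.28699308083476
s2 309 x -22.173701011080876 -1.2500335193078864 z 1.8462034973154404 y -65.08746402390847 66.28116529312793
27 [(np.int64(-300), np.int64(0)), (np.int64(-296), np.int64(0)), (np.int64(-292), np.int64(0)), (np.int64(-288), np.int64(0)), (np.int64(-284), np.int64(0)), (np.int64(-280), np.int64(0)), (np.int64(-276), np.int64(61)), (np.int64(-272), np.int64(132)), (np.int64(-268), np.int64(46)), (np.int64(-264), np.int64(0)), (np.int64(-260), np.int64(0)), (np.int64(-256), np.int64(0)), (np.int64(-252), np.int64(0)), (np.int64(-248), np.int64(0)), (np.int64(-244), np.int64(0)), (np.int64(-240), np.int64(0)), (np.int64(-236), np.int64(0)), (np.int64(-232), np.int64(0)), (np.int64(-228), np.int64(0)), (np.int64(-224), np.int64(0)), (np.int64(-220), np.int64(0)), (np.int64(-216), np.int64(0)), (np.int64(-212), np.int
[... 1746 characters left out ...]
int64(142)), (np.int64(-252), np.int64(142)), (np.int64(-248), np.int64(152)), (np.int64(-244), np.int64(145)), (np.int64(-240), np.int64(152)), (np.int64(-236), np.int64(145)), (np.int64(-232), np.int64(158)), (np.int64(-228), np.int64(152)), (np.int64(-224), np.int64(157)), (np.int64(-220), np.int64(153)), (np.int64(-216), np.int64(149)), (np.int64(-212), np.int64(64)), (np.int64(-208), np.int64(0)), (np.int64(-204), np.int64(0)), (np.int64(-200), np.int64(11)), (np.int64(-196), np.int64(193)), (np.int64(-192), np.int64(188)), (np.int64(-188), np.int64(101)), (np.int64(-184), np.int64(0)), (np.int64(-180), np.int64(0)), (np.int64(-176), np.int64(0))] v -565.3905290063354 -493.5088292441046
```

```bash
python3 -m jog '[-52,-2,40,5,60,-52.5,-2,80,10,60,-52.5,-2,110,10,60,-52.5,-2,130,10,60,-52.5,-2,130,10,60,-52.5,-2,130,10,60]'; python3 -c "
from h import *
cap('wrist','w3');s=read_state();print(s['eef_pos'],s['tool_rot'],s['clock'])"
```

```text
clock: 1.82
eef_pos: [498.4, -306.4, 273.8]
tool_rot: [-3.139, -0.001, 1.398]
force: [-0.4, 0.2, 0.0]
width: 59.9
[ 499.03621041 -306.84569014  275.464972  ] [ 3.14056190e+00 -1.03726487e-04  1.39785338e+00] 1.8667
```

View pics/w3.png

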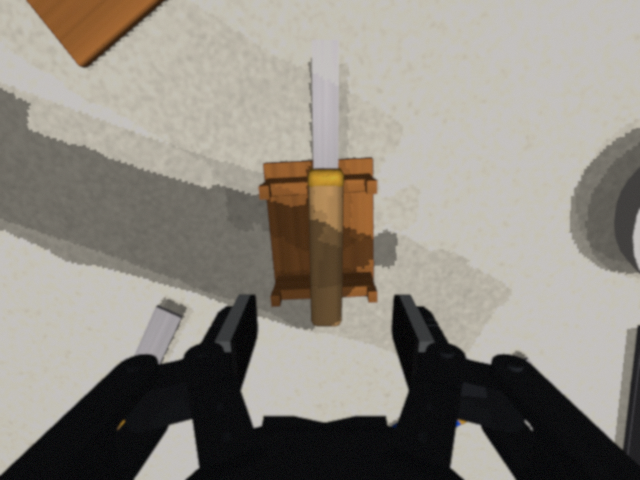

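```bash
python3 -m jog '[0,0,40,0,60,0,0,70,0,60,0,0,81,0,60,0,0,81,0,60,0,0,81,0,10,0,0,81,0,10,0,0,81,0,10,0,0,81,0,10,0,0,81,0,10,0,0,81,0,10]'; python3 -c "
from h import *
cap('wrist','w4');s=read_state();print(s['eef_pos'],s['tool_rot'],s['clock'],s['width'])"
```

```text
clock: 2.7
eef_pos: [498.9, -308.0, 196.0]
tool_rot: [3.138, 0.001, 1.396]
force: [0.0, 1.2, 6.4]
width: 19.0
[ 498.86509124 -307.98825196  195.9570962 ] [3.13799127e+00 1.21901266e-03 1.39640692e+00] 2.75 18.948657628247105
```

View pics/w4.png

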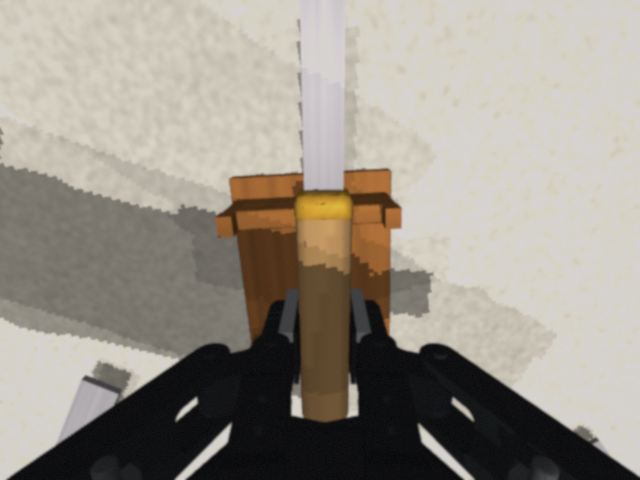

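```bash
python3 - <<'E'
from h import *
p,d,c=load("s2");P=pts(d,c)
print('cup',P[345,283],'jar',P[345,373], 'bowl',P[340,208],'rib',P[238,307])
hsv=cv2.cvtColor(p,cv2.COLOR_BGR2HSV)
m=np.zeros((480,640),bool);m[240:310,350:440]=1
m&=(hsv[...,1]>70)&(P[...,2]<30)
q=P[m]-O;hx=np.array([np.cos(psi),np.sin(psi)]);print('base s',np.percentile(q[:,:2]@hx,[0,2,98]),'y',np.percentile(q@MY,[2,98]),'z',np.percentile(P[m][:,2],[5,50,95]))
E
python3 -m jog '[0,0,-40,0,10,0,0,-80,0,10,0,0,-95,0,10,0,0,-95,0,10]'
```

```text
cup [ 707.40576415 -141.69641388    9.59342077] jar [705.04321612  64.73986109  86.38668774] bowl [ 718.28618607 -323.80376889    4.98110819] rib [ 402.01111552 -128.42181415   10.14092401]
base s [-35.82587389 -34.41850616 127.48474613] y [-73.06331744  66.96122711] z [14.35112908 17.773422   21.18971083]
clock: 3.08
eef_pos: [499.6, -308.6, 294.1]
tool_rot: [3.132, 0.003, 1.396]
force: [1.1, 0.2, -0.7]
width: 19.1
```

```bash
python3 -m jog '[40,-5,0,-5,10,80,-11,0,-12,10,120,-17,0,-19,10,160,-23,0,-26.35,10,200,-29,0,-26.35,10,228.8,-32.9,0,-26.35,10,228.8,-32.9,0,-26.35,10,228.8,-32.9,0,-26.35,10,228.8,-32.9,0,-26.35,10]'
cat >> h.py <<'E'
def st():
    s=read_state();p=s['eef_pos'];q=p-O;hx=np.array([np.cos(psi),np.sin(psi)])
    print('TCP',p.round(1),'rot',np.degrees(s['tool_rot']).round(2),'t',round(s['clock'],2),'w',round(s['width'],1),'F',s['force'].round(1),'| s',round(q[:2]@hx,1),'ym',round(q@MY,1),'Gh',round(p[2]-156,1))
E
python3 -c "
from h import *
cap('wrist','w5');cap('side','d5');st()"
```

```text
clock: 3.83
eef_pos: [505.0, -76.5, 288.6]
tool_rot: [-3.141, -0.0, 1.856]
force: [0.4, -0.1, -1.1]
width: 18.9
TCP [505.  -77.2 288.5] rot [-1.7995e+02 -2.0000e-02  1.0626e+02] t 3.93 w 19.1 F [-0.3  0.6 -0.8] | s -132.0 ym 40.9 Gh 132.5
```

View pics/w5.png

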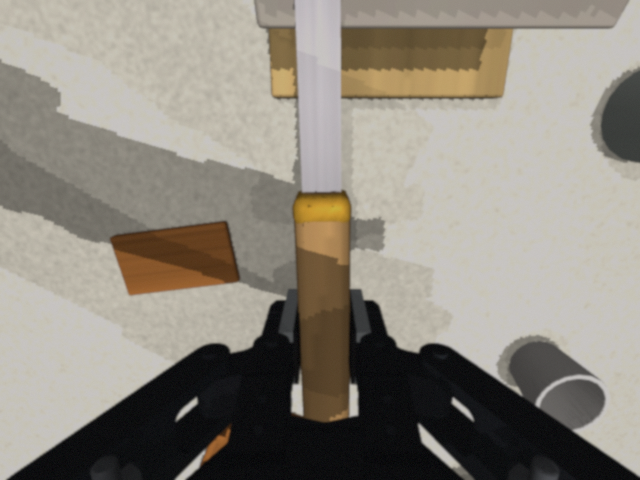

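View pics/d5.png

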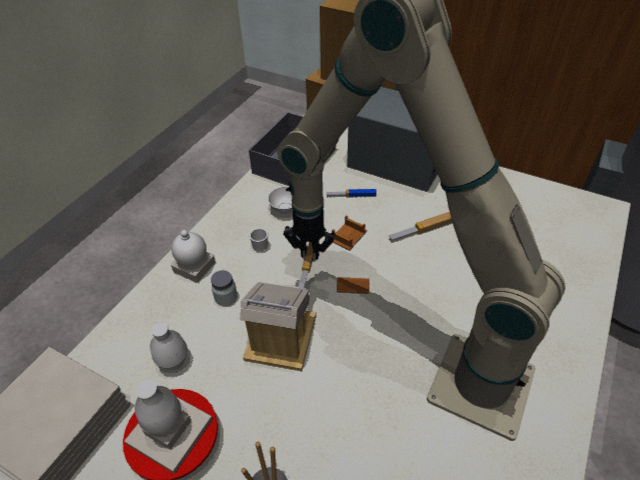

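```bash
python3 -m jog '[0,1,12,0,10,0,1,19,0,10,1,1,26,0,10,2,1,33,0,10,3.5,1,40,0,10,5.5,1,47,0,10,7.5,1,54,0,10,7.5,1,54,0,10]'; python3 -c "
from h import *
cap('wrist','w6');cap('scene','s6');st()"
```

```text
clock: 4.6
eef_pos: [504.0, -70.5, 233.6]
tool_rot: [-3.14, 0.001, 1.854]
force: [1.6, -5.3, 2.3]
width: 19.0
TCP [504.1 -70.2 234.1] rot [-1.7997e+02  5.0000e-02  1.0624e+02] t 4.7 w 19.0 F [-0.1 -3.8  1.1] | s -125.1 ym 39.7 Gh 78.1
```

View pics/w6.png

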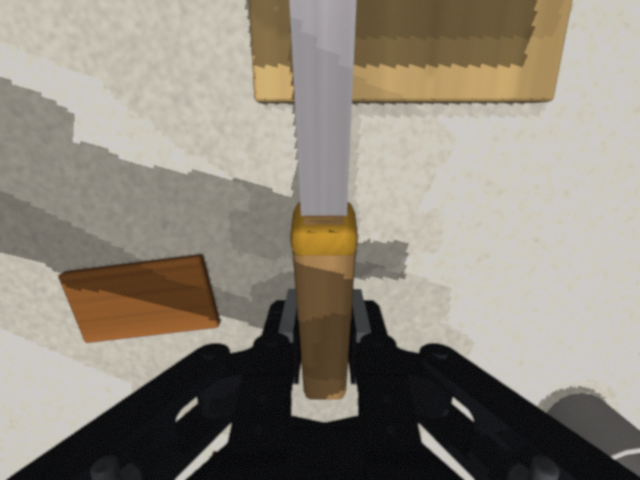

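View pics/s6.png

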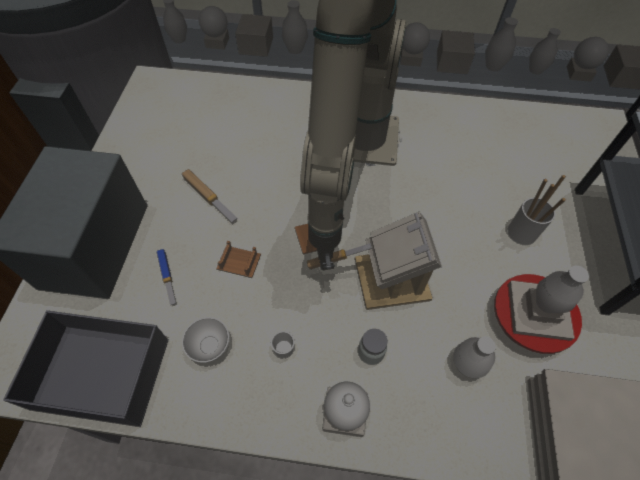

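```bash
cat >> h.py <<'E'
def blade(tag,r1=195):
    p,d,c=load(tag);P=pts(d,c);reg=np.zeros((480,640),bool);reg[0:r1,304:340]=1
    q=P[reg&(d>0)];q=q[q[:,2]>30];hx=np.array([np.cos(psi),np.sin(psi)]);s=(q-O)[:,:2]@hx;h=q[:,2]
    a=np.polyfit(s,h,1)
    for _ in range(5):
        r=abs(h-np.polyval(a,s));k=r<max(1.5,np.median(r)*2);a=np.polyfit(s[k],h[k],1)
    S=read_state();g=(S['eef_pos']-O)[:2]@hx
    y=(q-O)@MY
    print('blade pitch',np.degrees(np.arctan(a[0])).round(2),'n',k.sum(),'s range',s[k].min().round(1),s[k].max().round(1),'h at s=-22:',np.polyval(a,-22).round(1),'axis h at G',np.polyval(a,g).round(1))
E
python3 -c "
from h import *
blade('w6');st()"
python3 -m jog '[10,0,7,0,10,4,0,7,0,10,6,0,13,0,10,9,0,19,0,10,9,0,21,0,10,9,0,21,0,10]'  >/dev/null; python3 -c "
from h import *
cap('wrist','w7');st();blade('w7')"
```

```text
blade pitch 19.99 n 6824 s range -65.3 -20.4 h at s=-22: 116.5 axis h at G 79.0
TCP [504.1 -70.2 234.1] rot [-1.7997e+02  5.0000e-02  1.0624e+02] t 4.7 w 19.0 F [-0.1 -3.8  1.1] | s -125.1 ym 39.7 Gh 78.1
TCP [501.7 -60.  213.4] rot [ 1.8000e+02 -3.0000e-02  1.0636e+02] t 5.25 w 18.9 F [ 1.5 -0.1  1.8] | s -114.6 ym 39.1 Gh 57.4
blade pitch 31.05 n 6766 s range -50.9 -15.4 h at s=-22: 114.3 axis h at G 58.5
```

```bash
python3 -m jog '[4.3,-0.5,-2.6,0,10,8.5,-0.5,-5.2,0,10,12.8,-0.5,-7.8,0,10,16.2,-0.5,-9.9,0,10,18.8,-0.5,-11.5,0,10,21.3,-0.5,-13.1,0,10,21.3,-0.5,-13.1,0,10]' ; python3 -c "
from h import *
cap('wrist','w8');st();blade('w8')"
```

```text
clock: 5.83
eef_pos: [495.0, -39.2, 227.2]
tool_rot: [3.141, -0.0, 1.857]
force: [0.0, -0.3, 1.7]
width: 18.8
TCP [495.1 -39.3 227. ] rot [ 1.7999e+02 -3.0000e-02  1.0640e+02] t 5.88 w 19.2 F [-0.2  0.2  0.6] | s -92.9 ym 39.7 Gh 71.0
blade pitch 30.95 n 3255 s range -29.3 -8.6 h at s=-22: 114.7 axis h at G 72.2
```

View pics/w8.png

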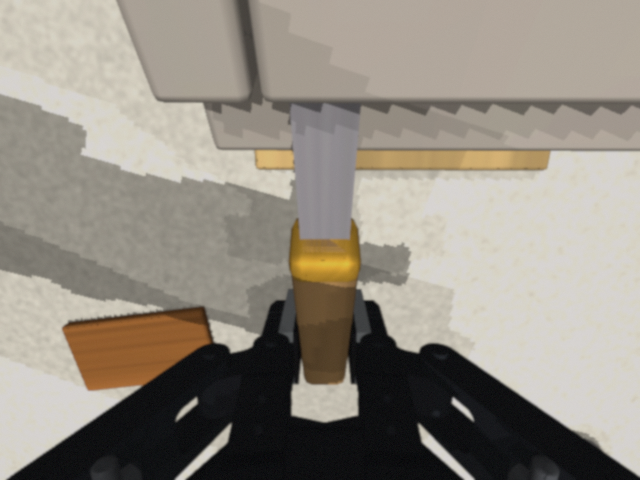

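```bash
python3 -m jog '[3.4,0,-2.1,0,10,6.8,0,-4.2,0,10,10.2,0,-6.3,0,10,12,0,-7.4,0,10,13.5,0,-8.3,0,10,13.5,0,-8.3,0,10]' ; python3 -c "
from h import *
cap('wrist','w9');st();blade('w9')"
```

```text
clock: 6.38
eef_pos: [491.5, -27.9, 235.1]
tool_rot: [3.141, 0.002, 1.855]
force: [1.7, -3.9, -4.4]
width: 19.0
TCP [491.5 -27.9 235. ] rot [1.7999e+02 8.0000e-02 1.0630e+02] t 6.43 w 19.0 F [ 2.  -5.3 -4.6] | s -80.9 ym 39.9 Gh 79.0
blade pitch 58.8 n 3331 s range -17.8 5.0 h at s=-22: 111.0 axis h at G 13.7
```

View pics/w9.png

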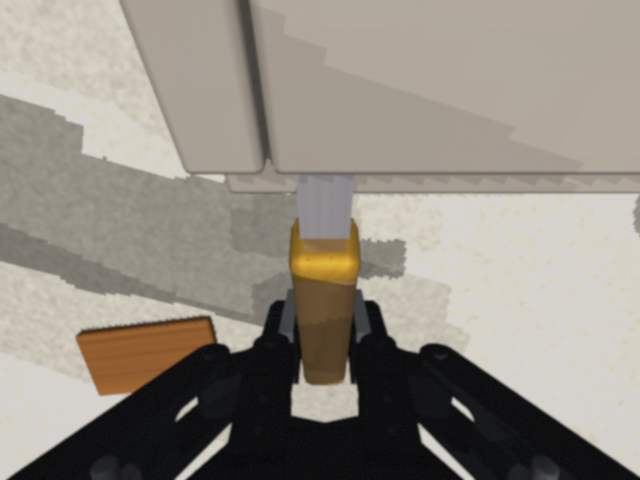

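```bash
python3 -m jog '[-1,0,1,0,10,-0.5,0,3,0,10,1,0,5.5,0,10,1.8,0,8,0,10,3.8,0,10.5,0,10,5.6,0,13,0,10,7,0,15,0,10,8.4,0,16.5,0,10,8.4,0,16.5,0,10]' ; python3 -c "
from h import *
cap('wrist','w10');cap('side','d10');st();p,d,c=load('d10');cv2.imwrite('pics/c10.png',cv2.resize(p[230:380,220:370],None,fx=4,fy=4))"
```

```text
clock: 7.18
eef_pos: [489.3, -19.2, 219.5]
tool_rot: [3.14, 0.001, 1.856]
force: [-0.6, -3.7, 11.8]
width: 18.8
TCP [489.3 -19.3 219.6] rot [1.7993e+02 3.0000e-02 1.0633e+02] t 7.28 w 18.9 F [-0.4 -3.7 12.2] | s -72.0 ym 39.6 Gh 63.6
```

View pics/w10.png

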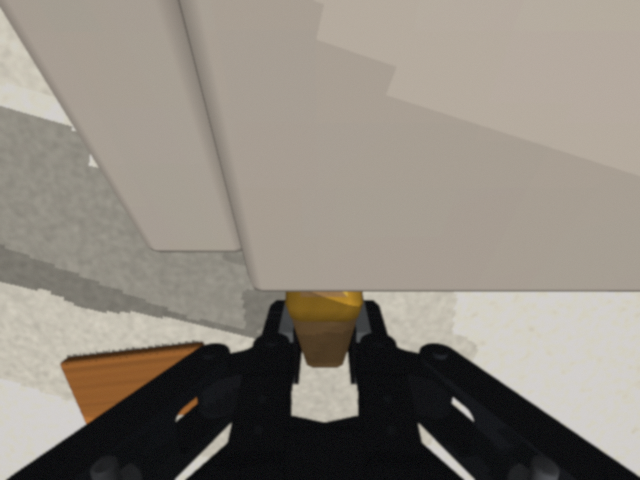

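View pics/c10.png

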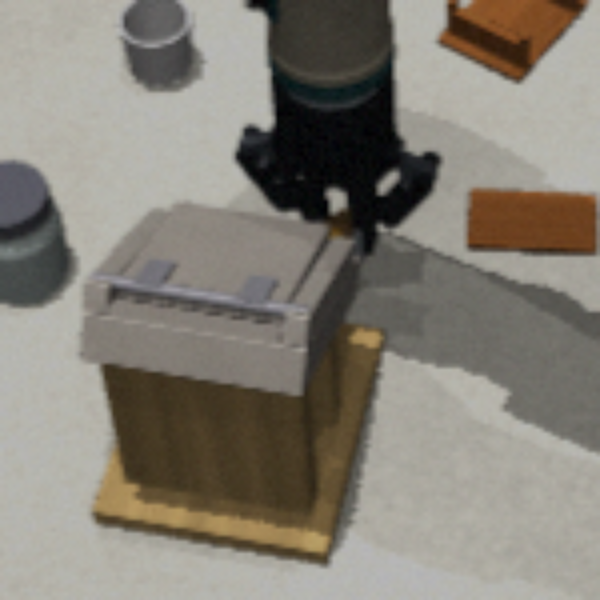

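```bash
cat >> h.py <<'E'
def lid(tag,box=(0,280,270,640)):
    p,d,c=load(tag);P=pts(d,c);q=P[box[0]:box[1],box[2]:box[3]][d[box[0]:box[1],box[2]:box[3]]>0]-O
    x,y,z=q@MX,q@MY,q@MZ;k=(abs(y)<46)&(x>-40)&(x<140)&(z>12);x,z,y=x[k],z[k],y[k]
    # distance & angle about hinge (118,7)
    A=np.c_[x,z,np.ones_like(x)];m=np.c_[x,z]
    for _ in range(6):
        mu=np.median(m,0) if _==0 else m.mean(0);v=np.linalg.svd(m-mu,full_matrices=False)[2];r=abs((m-mu)@v[1]);m=m[r<max(1.5,2*np.median(r))]
    v=v[0]*np.sign(-v[0,0] if abs(v[0,0])>.05 else v[0,1]);print('lid angle deg',np.degrees(np.arctan2(v[1],-v[0])).round(2),'n',len(m),'x',m[:,0].min().round(1),m[:,0].max().round(1),'z',m[:,1].min().round(1),m[:,1].max().round(1))
E
python3 -c "
from h import *
lid('w9',(0,165,280,640));lid('w10')"
```

```text
lid angle deg 0.26 n 26873 x 1.6 17.5 z 17.3 20.4
  return _methods._mean(a, axis=axis, dtype=dtype,
  ret = um.true_divide(
Traceback (most recent call last):
  File "h.py", line 38, in lid
    mu=np.median(m,0) if _==0 else m.mean(0);v=np.linalg.svd(m-mu,full_matrices=False)[2];r=abs((m-mu)@v[1]);m=m[r<max(1.5,2*np.median(r))]
                                                                                                       ~^^^
IndexError: index 1 is out of bounds for axis 0 with size 0
```

```bash
python3 -m jog '[-2,0,-5,0,10,-4,0,-10,0,10,-6,0,-15,0,10,-7.5,0,-20,0,10,-9,0,-26,0,10,-10,0,-31,0,10,-10.5,0,-36,0,10,-10.6,0,-42,0,10]' ; python3 -c "
from h import *
cap('wrist','w11');cap('side','d11');cap('scene','s11');st();p,d,c=load('d11');q=load('s11')[0];cv2.imwrite('pics/c11.png',np.hstack([cv2.resize(p[230:380,220:370],None,fx=3,fy=3),cv2.resize(q[180:330,320:470],None,fx=2.3,fy=3)]))"
```

```text
clock: 7.95
eef_pos: [491.9, -29.2, 261.0]
tool_rot: [-3.141, -0.0, 1.856]
force: [0.4, -0.8, -3.7]
width: 18.8
TCP [492.2 -29.2 261.2] rot [1.7993e+02 1.0000e-02 1.0635e+02] t 8.1 w 19.2 F [-0.1 -0.  -0.4] | s -82.3 ym 39.6 Gh 105.2
```

View pics/w11.png

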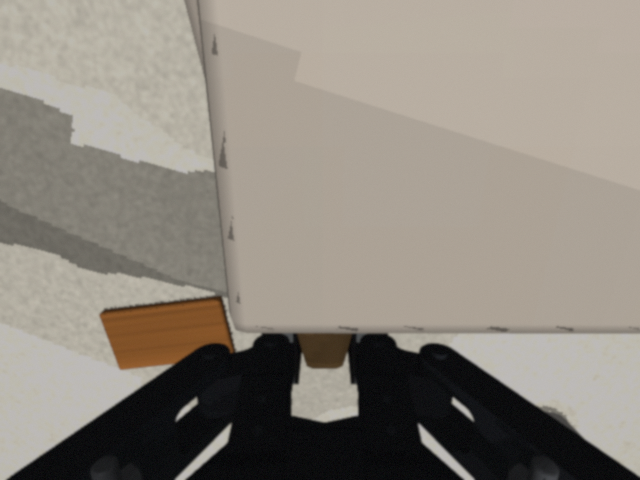

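View pics/c11.png

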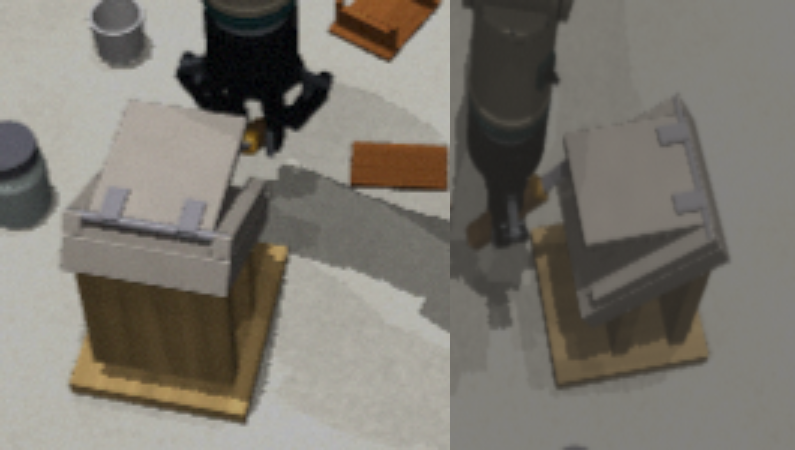

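```bash
python3 -c "
from h import *
lid('s11',(205,300,355,400));lid('d11',(255,310,245,300))
p,d,c=load('w11');print(d[100,400],d[300,300])"
```

```text
lid angle deg 81.93 n 940 x 17.0 69.6 z 13.8 213.4
lid angle deg 29.55 n 922 x 21.9 132.6 z 15.0 76.1
0.0 0.0
```

```bash
python3 -m jog '[0.5,0,-8,0,10,1.5,0,-15,0,10,2.4,0,-23,0,10,5,0,-30,0,10,7.5,0,-37,0,10,10.6,0,-44.5,0,10,10.6,0,-44.5,0,10]' ; python3 -c "
from h import *
cap('side','d12');cap('scene','s12');st();p,d,c=load('d12');q=load('s12')[0];cv2.imwrite('pics/c12.png',np.hstack([cv2.resize(p[230:380,220:370],None,fx=3,fy=3),cv2.resize(q[180:330,320:470],None,fx=2.3,fy=3)]));lid('d12',(235,300,250,298))"
```

```text
clock: 8.68
eef_pos: [489.2, -18.1, 306.7]
tool_rot: [3.139, -0.0, 1.857]
force: [0.1, 0.4, -0.4]
width: 19.1
TCP [489.2 -18.5 305.7] rot [179.92   0.   106.39] t 8.78 w 19.4 F [-0.2 -0.3 -0.7] | s -71.3 ym 39.5 Gh 149.7
lid angle deg 59.93 n 997 x 69.6 123.8 z 25.7 114.8
```

View pics/c12.png

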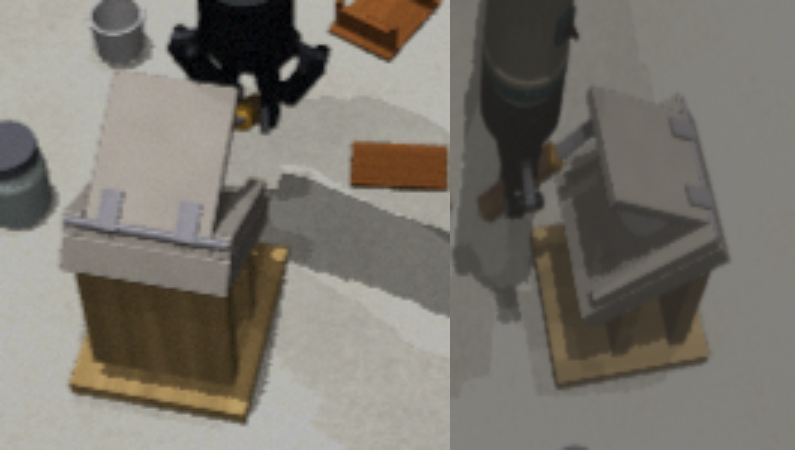

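```bash
python3 -m jog '[4,0,-6.5,0,10,8.5,0,-13,0,10,13.5,0,-18.6,0,10,19,0,-24,0,10,25,0,-29,0,10,31,0,-33,0,10,31,0,-33,0,10]' ; python3 -c "
from h import *
cap('side','d13');cap('scene','s13');st();p,d,c=load('d13');q=load('s13')[0];cv2.imwrite('pics/c13.png',np.hstack([cv2.resize(p[230:380,220:370],None,fx=3,fy=3),cv2.resize(q[180:330,320:470],None,fx=2.3,fy=3)]));lid('d13',(235,300,250,298))"
```

```text
clock: 9.37
eef_pos: [480.1, 12.4, 339.0]
tool_rot: [3.14, -0.001, 1.858]
force: [-0.1, 1.0, -0.7]
width: 19.1
TCP [480.3  11.4 338.4] rot [ 1.7996e+02 -2.0000e-02  1.0641e+02] t 9.47 w 19.0 F [ 1.3 -0.2 -0.3] | s -40.0 ym 39.6 Gh 182.4
lid angle deg 83.85 n 1282 x 121.6 138.1 z 39.5 125.5
```

View pics/c13.png

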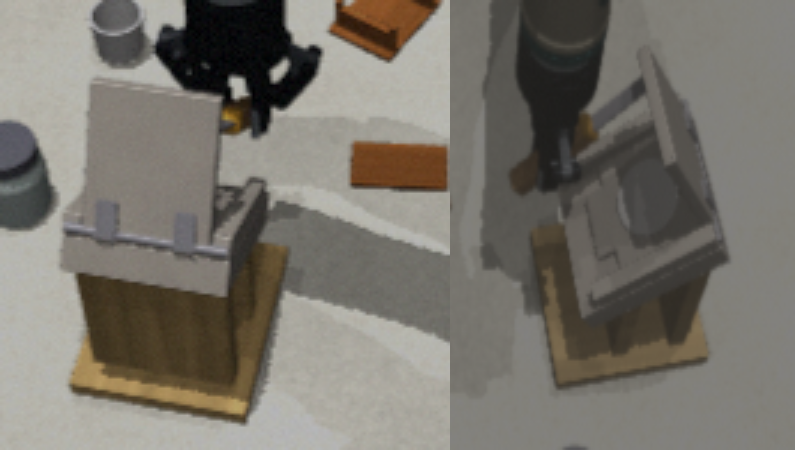

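```bash
python3 -m jog '[3.5,0,-2.5,0,10,8,0,-5,0,10,8,0,-5,0,10,8,0,-5,0,10]' ; python3 -c "
from h import *
cap('side','d14');st();
lid('d14',(235,300,250,298))
p,d,c=load('d14');P=pts(d,c)-O;q=P[235:300,245:300].reshape(-1,3);x,y,z=q@MX,q@MY,q@MZ
for a in range(20,130,10):
    k=(abs(y)<45)&(z>a)&(z<a+10)&(x>90)&(x<150);print(a,k.sum(),np.median(x[k]).round(1))
"
```

```text
clock: 9.8
eef_pos: [478.0, 18.8, 343.2]
tool_rot: [3.141, -0.0, 1.857]
force: [-0.3, -0.3, -0.3]
width: 18.4
TCP [478.   18.6 343.2] rot [ 1.7999e+02 -1.0000e-02  1.0636e+02] t 9.85 w 19.0 F [-0.2 -0.1 -0.5] | s -32.5 ym 39.8 Gh 187.2
lid angle deg 42.73 n 779 x 36.7 140.0 z 38.4 152.2
20 10 133.8
30 117 133.4
40 156 134.8
50 165 135.7
60 164 137.0
70 165 137.8
80 165 138.9
90 169 140.1
100 172 141.3
110 174 142.2
120 129 140.9
```

```bash
python3 -c "
from h import *
for t in('d13','d14'):
  p,d,c=load(t);P=pts(d,c)-O;q=P[230:300,240:300].reshape(-1,3);x,y,z=q@MX,q@MY,q@MZ
  k=(abs(y)<45)&(z>35)&(z<115)&(x>100)&(x<160)
  a=np.polyfit(z[k],x[k],1)
  for _ in range(4):
    r=abs(x-np.polyval(a,z));kk=k&(r<1.5);a=np.polyfit(z[kk],x[kk],1)
  print(t,kk.sum(),a,90+np.degrees(np.arctan(a[0])), 'y',y[kk].min(),y[kk].max())
p,d,c=load('d14');cv2.imwrite('pics/c14.png',cv2.resize(p[220:380,210:370],None,fx=3.7,fy=3.7))
"
```

```text
d13 829 [1.81602958e-02 1.30321812e+02] 91.04039393857903 y -44.89059190164425 44.990468666985834
d14 790 [1.08588536e-01 1.29746697e+02] 96.19738219238378 y -44.895025995790625 44.834884223753804
```

View pics/c14.png

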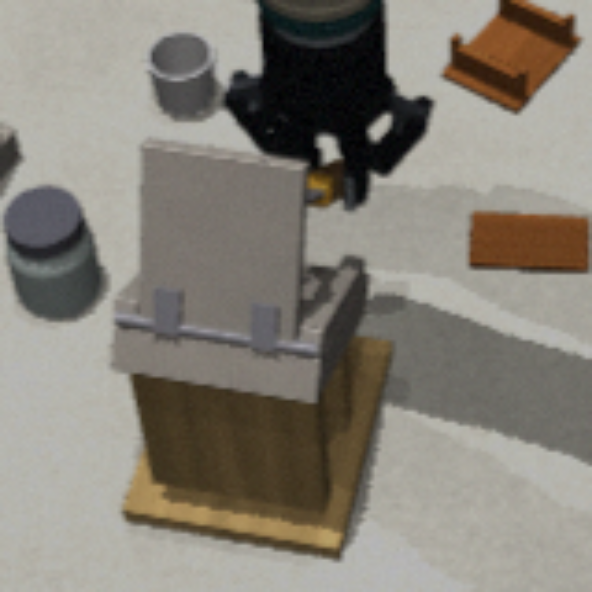

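```bash
python3 -m jog '[-20,0,10,0,10,-50,0,20,0,10,-80,0,20,0,10,-110,0,0,0,10,-120,0,-30,0,10,-120,0,-30,0,10,-120,0,-30,0,10]' ; python3 -c "
from h import *
cap('side','d15');cap('scene','s15');cap('wrist','w15');st();print(read_state()['qpos'].round(2))
def fit(x,z,lo=35,hi=115):
  k=(z>lo)&(z<hi);a=np.polyfit(z[k],x[k],1)
  for _ in range(6):
    r=abs(x-np.polyval(a,z));kk=k&(r<2);a=np.polyfit(z[kk],x[kk],1)
  return kk.sum(),a,90+np.degrees(np.arctan(a[0]))
for t in('d15','s15'):
  p,d,c=load(t);P=pts(d,c).reshape(-1,3)-O;x,y,z=P@MX,P@MY,P@MZ;k=(abs(y)<45)&(z>30)&(z<123)&(x>85)&(x<160);print(t,k.sum(),np.percentile(x[k],[5,50,95]))
  if k.sum()>20: print(fit(x[k],z[k]))
p,d,c=load('d2');P=pts(d,c).reshape(-1,3)-O;x,y,z=P@MX,P@MY,P@MZ;k=(abs(y)<45)&(z>13)&(z<26)&(x>5)&(x<95);print('d2 shut',k.sum(),np.polyfit(x[k],z[k],1))
q=load('s15')[0];p=load('d15')[0];cv2.imwrite('pics/c15.png',np.hstack([cv2.resize(p[220:380,210:370],None,fx=2.5,fy=3),cv2.resize(q[180:330,330:480],None,fx=2.6,fy=3.2)]))
"
```

```text
clock: 10.43
eef_pos: [512.4, -97.8, 374.4]
tool_rot: [3.138, 0.001, 1.854]
force: [-0.7, 0.6, -0.8]
width: 18.8
TCP [511.2 -95.8 372.3] rot [-1.7990e+02 -8.0000e-02  1.0643e+02] t 10.58 w 19.0 F [ 0.7  0.2 -0.7] | s -151.6 ym 40.1 Gh 216.3
[ 0.13  0.49 -0.    1.91  0.    0.74  0.42]
d15 1588 [132.59062088 138.19863868 143.71842666]
(np.int64(994), array([1.14911866e-01, 1.29467757e+02]), np.float64(96.55521254613227))
s15 153 [133.0131285  137.06630523 141.89668627]
(np.int64(111), array([1.04907259e-01, 1.29531055e+02]), np.float64(95.9888371702183))
d2 shut 528 [2.80884303e-03 1.85490182e+01]
```

View pics/c15.png

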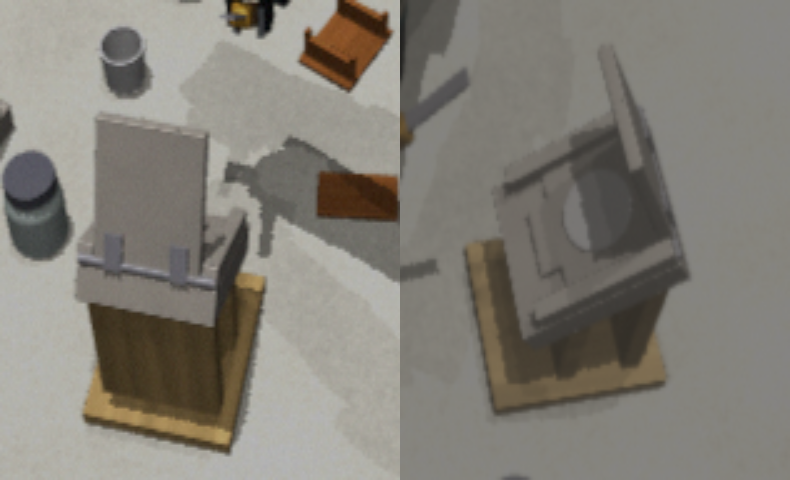

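View pics/w15.png

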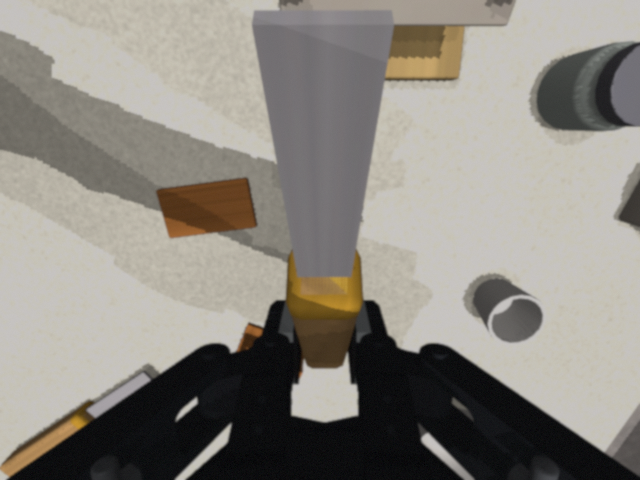

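```bash
python3 -m jog '[0,5,-40,0,10,0,10,-80,0,10,0,15,-120,0,10,20,20,-145,0,10,60,20,-145,0,10,100,20,-145,0,10,140,20,-145,0,10,180,20,-145,0,10,220,20,-145,0,10,260,20,-145,0,10,295,20,-145,0,10,295,20,-145,0,10,295,20,-145,0,10]' ; python3 -c "
from h import *
cap('side','d16');cap('scene','s16');st();print(read_state()['qpos'].round(2))
q=load('s16')[0];p=load('d16')[0];cv2.imwrite('pics/c16.png',np.hstack([cv2.resize(p[100:400,130:430],None,fx=1.3,fy=1.6),cv2.resize(q[100:330,300:530],None,fx=1.7,fy=480/230)]))
"
```

```text
clock: 11.67
eef_pos: [446.4, 194.8, 517.0]
tool_rot: [-3.139, -0.0, 1.863]
force: [-0.0, -1.0, -1.8]
width: 18.9
TCP [447.7 191.7 517.2] rot [-1.7989e+02  6.0000e-02  1.0639e+02] t 11.77 w 19.3 F [-0.5 -0.1 -1.1] | s 142.1 ym 20.1 Gh 361.2
[-0.37  0.27 -0.12  1.79  0.04  1.08 -0.22]
```

View pics/c16.png

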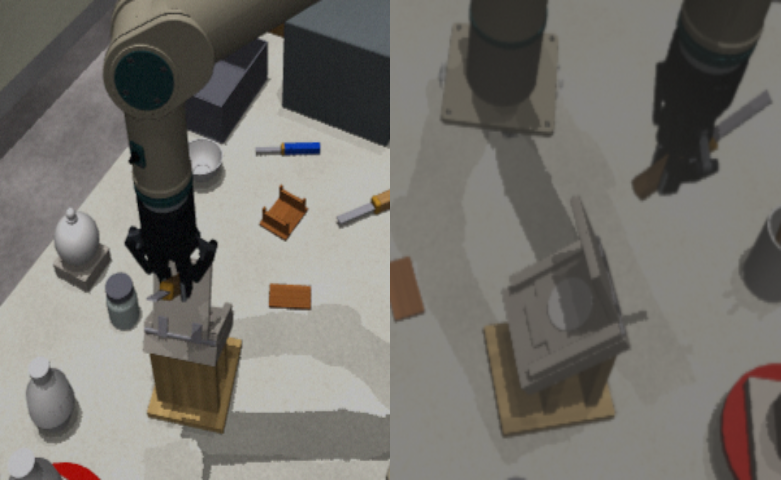

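```bash
python3 -m jog '[0,0,30,0,10,0,0,58,0,10,-10,0,61,0,10,-22,0,61,0,10,-30,0,61,0,10,-35,0,61,0,10,-38,0,62,0,10,-41,0,63,0,10,-41,0,63,0,10]'
cat >> h.py <<'E'
def fit(x,z,lo=35,hi=115):
  k=(z>lo)&(z<hi);a=np.polyfit(z[k],x[k],1)
  for _ in range(6):
    r=abs(x-np.polyval(a,z));kk=k&(r<2);a=np.polyfit(z[kk],x[kk],1)
  return kk.sum(),a,90+np.degrees(np.arctan(a[0]))
def lid90(t,ylo=-45,yhi=45):
  p,d,c=load(t);P=pts(d,c).reshape(-1,3)-O;x,y,z=P@MX,P@MY,P@MZ;k=(y>ylo)&(y<yhi)&(z>30)&(z<123)&(x>122)&(x<150)
  print(t,fit(x[k],z[k]))
E
python3 -c "
from h import *
cap('side','d17');cap('scene','s17');st()
for t in('d17','s17'):
  lid90(t);lid90(t,-45,5)
q=load('s17')[0];p=load('d17')[0];cv2.imwrite('pics/c17.png',np.hstack([cv2.resize(p[200:350,180:330],None,fx=2.6,fy=3.2),cv2.resize(q[150:300,330:480],None,fx=2.6,fy=3.2)]))
"
```

```text
clock: 12.52
eef_pos: [459.8, 152.1, 455.5]
tool_rot: [3.14, 0.0, 1.855]
force: [0.7, -0.5, -1.1]
width: 19.0
TCP [459.5 152.7 455.3] rot [ 1.7998e+02 -1.0000e-02  1.0636e+02] t 12.62 w 18.8 F [ 0.   1.1 -1. ] | s 101.4 ym 19.8 Gh 299.3
d17 (np.int64(448), array([5.33729654e-02, 1.30392812e+02]), np.float64(93.05514681847829))
d17 (np.int64(247), array([4.6661333e-02, 1.3095494e+02]), np.float64(92.67155966344579))
s17 (np.int64(178), array([5.49466539e-02, 1.29848489e+02]), np.float64(93.14504880136772))
s17 (np.int64(112), array([5.16635769e-02, 1.30109361e+02]), np.float64(92.9574754920726))
```

View pics/c17.png

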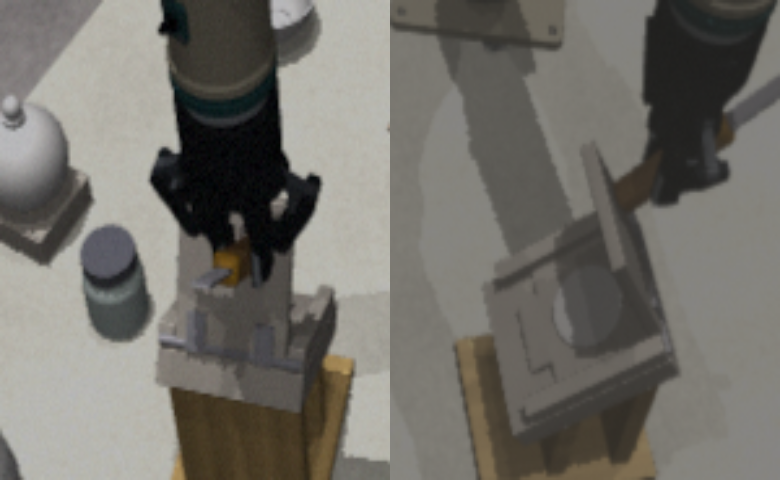

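```bash
python3 -m jog '[-2,0,1,0,10,-3.5,0,1.5,0,10,-3.5,0,1.5,0,10,15,0,-5,0,10,40,0,-25,0,10,43,0,-63,0,10,43,0,-63,0,10]' ;python3 -c "
from h import *
cap('side','d18');cap('scene','s18');st()
for t in('d18','s18'):
  lid90(t);lid90(t,-45,5)
"
```

```text
clock: 13.2
eef_pos: [448.1, 196.6, 523.7]
tool_rot: [3.131, -0.003, 1.86]
force: [1.7, 0.5, 0.3]
width: 19.1
TCP [447.5 194.2 519.2] rot [179.83  -0.   106.39] t 13.3 w 19.0 F [-0.6 -1.2 -1.5] | s 144.5 ym 19.6 Gh 363.2
d18 (np.int64(532), array([3.28606984e-02, 1.29555124e+02]), np.float64(91.88210207699828))
d18 (np.int64(213), array([3.35168097e-02, 1.29841498e+02]), np.float64(91.91965312131838))
s18 (np.int64(246), array([1.89565707e-02, 1.30112754e+02]), np.float64(91.08600142288371))
s18 (np.int64(141), array([1.82088944e-02, 1.30128737e+02]), np.float64(91.04317751368443))
```

```bash
python3 -m jog '[-41,0,0,0,10,-82,0,0,0,10,-123,0,0,0,10,-164,0,0,0,10,-205,0,0,0,10,-246,0,0,0,10,-287,0,0,0,10,-310,0,30,0,10,-320,0,60,6,10,-330,0,90,13,10,-330,0,110,20,10,-330,0,110,23.4,10,-330,0,110,23.4,10,-330,0,110,23.4,10]' ;python3 -c "
from h import *
st();p=read_state()['eef_pos'];yaw=np.radians(82.9);ux=np.array([np.cos(yaw),np.sin(yaw)]);C=np.array([496.1,-298.9])
for u,h in((-20,80),):
  T=C+u*ux;d=T-p[:2];ty=read_state()['tool_rot'][2];print('tool dx',d@[np.cos(ty),np.sin(ty)],'dy',d@[np.sin(ty),-np.cos(ty)],'dz',p[2]-156-h)
"
```

```text
clock: 14.47
eef_pos: [540.0, -123.1, 407.2]
tool_rot: [-3.14, 0.0, 1.449]
force: [0.0, -0.3, -1.6]
width: 19.2
TCP [ 540.  -123.1  407.2] rot [-1.7989e+02  3.0000e-02  8.3030e+01] t 14.47 w 19.2 F [ 0.  -0.3 -1.6] | s -185.9 ym 20.2 Gh 251.2
tool dx -199.836476572821 dy -22.22325099858398 dz 171.15633521382523
```

```bash
python3 -m jog '[-35,-4,20,0,10,-75,-8,40,0,10,-112,-12,60,0,10,-148,-16,80,0,10,-182,-20,100,0,10,-200,-22.2,130,0,10,-200,-22.2,130,0,10,-200,-22.2,130,0,10]' ;python3 -c "
from h import *
cap('wrist','w19');cap('scene','s19');st();p=read_state()['eef_pos'];yaw=np.radians(82.9);ux=np.array([np.cos(yaw),np.sin(yaw)]);C=np.array([496.1,-298.9])
print('u',(p[:2]-C)@ux,'v',(p[:2]-C)@[-ux[1],ux[0]],'h',p[2]-156)
cv2.imwrite('pics/c19.png',cv2.resize(load('s19')[0][190:310,170:330],None,fx=4,fy=4))
p,d,c=load('w19');P=pts(d,c);q=P[20:220,310:335].reshape(-1,3);q=q[q[:,2]>60];u=(q[:,:2]-C)@ux;a=np.polyfit(u,q[:,2],1);print(len(q),np.degrees(np.arctan(a[0])))
"
```

```text
clock: 15.13
eef_pos: [492.4, -319.8, 276.8]
tool_rot: [-3.139, -0.001, 1.446]
force: [0.8, 1.1, 0.4]
width: 19.1
TCP [ 494.6 -317.7  279. ] rot [ 1.7989e+02 -3.0000e-02  8.3070e+01] t 15.23 w 19.1 F [-0.1 -0.4 -0.2] | s -359.9 ym 118.5 Gh 123.0
u -18.849408213911055 v -0.8773310655043545 h 123.00679700165205
5000 78.2059560390158
```

View pics/w19.png

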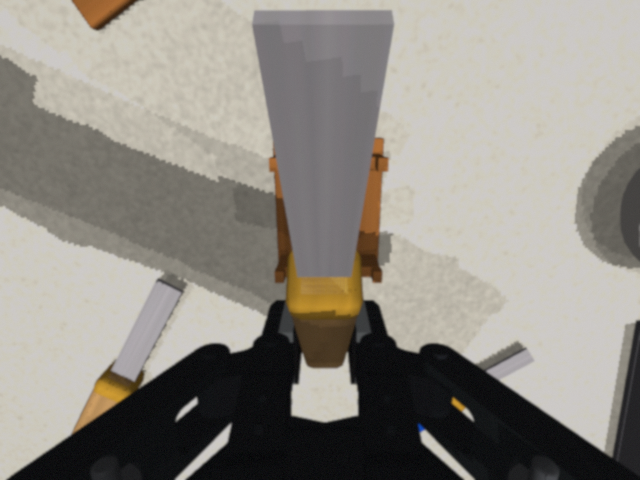

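View pics/c19.png

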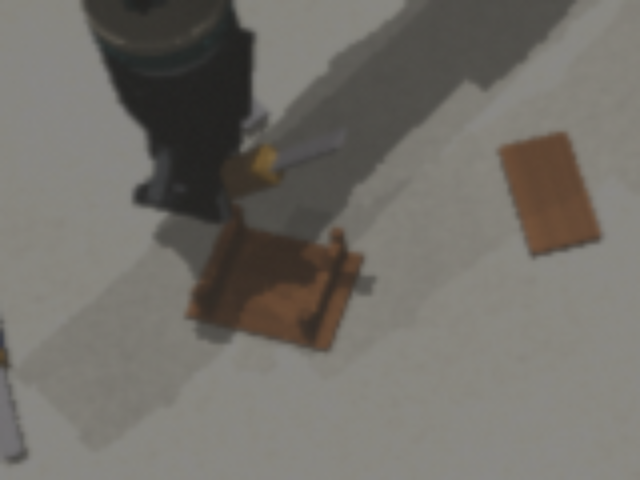

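```bash
python3 -m jog '[-2,-0.9,35,0,10,-2,-0.9,60,0,10,-2,-0.9,66,0,10,1,-0.9,68,0,10,3,-0.9,70.5,0,10,5,-0.9,73,0,10,7,-0.9,76,0,10,7,-0.9,76,0,10]' ;python3 -c "
from h import *
cap('wrist','w20');st();p=read_state()['eef_pos'];yaw=np.radians(82.9);ux=np.array([np.cos(yaw),np.sin(yaw)]);C=np.array([496.1,-298.9])
print('u',(p[:2]-C)@ux,'v',(p[:2]-C)@[-ux[1],ux[0]],'h',p[2]-156)
"
```

```text
clock: 15.9
eef_pos: [494.6, -315.1, 207.4]
tool_rot: [3.134, 0.009, 1.447]
force: [-5.7, -6.3, 19.6]
width: 18.9
TCP [ 494.6 -315.   207.5] rot [179.58   0.49  82.93] t 15.95 w 19.0 F [-5.3 -5.9 19.6] | s -357.3 ym 117.8 Gh 51.5
u -16.20138026165411 v -0.4856735948086026 h 51.453924129241955
```

View pics/w20.png

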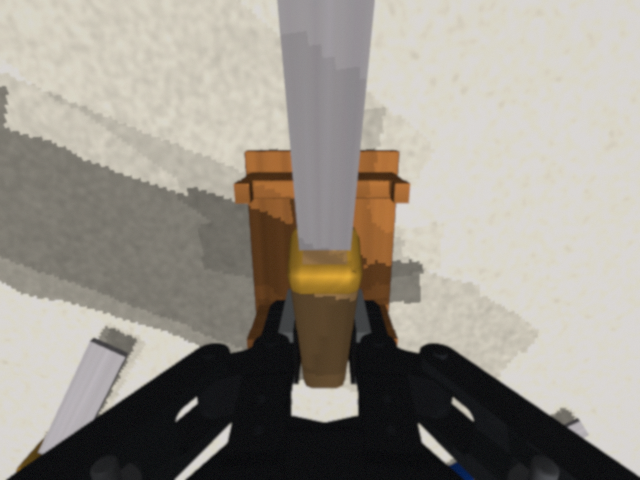

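```bash
python3 -m jog '[1,0,2.5,0,10,2,0,5,0,10,3,0,7.5,0,10,4,0,10,0,10,4,0,12,0,10,4,0,12,0,10]' ;python3 -c "
from h import *
cap('wrist','w21');st();p=read_state()['eef_pos'];yaw=np.radians(82.9);ux=np.array([np.cos(yaw),np.sin(yaw)]);C=np.array([496.1,-298.9])
print('u',(p[:2]-C)@ux,'v',(p[:2]-C)@[-ux[1],ux[0]],'h',p[2]-156)
p,d,c=load('w21');P=pts(d,c);q=P[20:190,310:335].reshape(-1,3);q=q[q[:,2]>20];u=(q[:,:2]-C)@ux;a=np.polyfit(u,q[:,2],1);print(len(q),np.degrees(np.arctan(a[0])))
"
```

```text
clock: 16.45
eef_pos: [495.6, -308.4, 195.5]
tool_rot: [3.136, 0.004, 1.449]
force: [-5.5, -0.5, 23.7]
width: 18.7
TCP [ 495.6 -308.4  195.5] rot [179.66   0.23  83.03] t 16.5 w 19.1 F [-5.9 -0.2 23.9] | s -351.3 ym 114.9 Gh 39.5
u -9.503837972906569 v -0.7070686492052947 h 39.45655866366391
4250 12.620314852566732
```

View pics/w21.png

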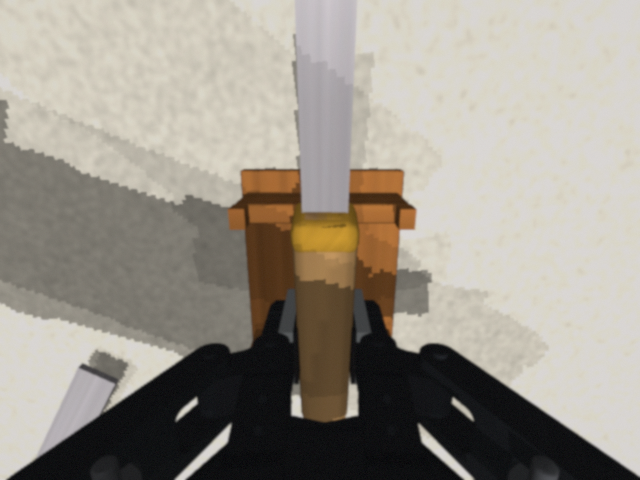

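```bash
python3 -m jog '[0.5,0,2.5,0,10,1,0,5,0,10,1,0,6.5,0,10,1,0,6.5,0,10]' ;python3 -c "
from h import *
cap('wrist','w22');st();p=read_state()['eef_pos'];yaw=np.radians(82.9);ux=np.array([np.cos(yaw),np.sin(yaw)]);C=np.array([496.1,-298.9])
print('u',(p[:2]-C)@ux,'v',(p[:2]-C)@[-ux[1],ux[0]],'h',p[2]-156)
p,d,c=load('w22');P=pts(d,c);q=P[20:185,310:335].reshape(-1,3);q=q[q[:,2]>20];u=(q[:,:2]-C)@ux;a=np.polyfit(u,q[:,2],1);print(len(q),np.degrees(np.arctan(a[0])),np.polyval(a,0),q[:,2].min(),u.max())
"
```

```text
clock: 16.83
eef_pos: [496.0, -306.8, 188.9]
tool_rot: [3.136, 0.003, 1.45]
force: [-4.2, 0.8, 25.4]
width: 19.1
TCP [ 496.  -306.8  189. ] rot [179.65   0.18  83.06] t 16.88 w 19.1 F [-5.2  1.  23.7] | s -349.9 ym 114.1 Gh 33.0
u -7.895200480928808 v -0.9108851493426436 h 32.95266528611066
4125 3.1135965541249373 44.63746204645432 45.18866276720246 98.32305641356523
```

```bash
python3 -m jog '[0,0,-1,0,22,0,0,-1,0,30,0,0,-1,0,50,0,0,-1,0,60,0,0,-1,0,60,0,0,-1,0,60]' ;python3 -c "
from h import *
cap('wrist','w23');st();yaw=np.radians(82.9);ux=np.array([np.cos(yaw),np.sin(yaw)]);C=np.array([496.1,-298.9])
p,d,c=load('w23');P=pts(d,c);q=P[20:185,310:335].reshape(-1,3);q=q[q[:,2]>20];u=(q[:,:2]-C)@ux;a=np.polyfit(u,q[:,2],1);print(len(q),np.degrees(np.arctan(a[0])),np.polyval(a,0),q[:,2].min(),u.max())
"
```

```text
clock: 17.38
eef_pos: [494.4, -306.2, 184.4]
tool_rot: [-3.141, -0.0, 1.448]
force: [-0.1, 0.2, 0.6]
width: 60.0
TCP [ 494.3 -306.3  184.4] rot [-1.7998e+02 -2.0000e-02  8.2970e+01] t 17.43 w 59.7 F [ 0.7 -0.1  0.1] | s -348.9 ym 115.6 Gh 28.4
4125 -0.5306374215646574 41.84237790216986 38.32546212203384 100.43319550670539
```

View pics/w23.png

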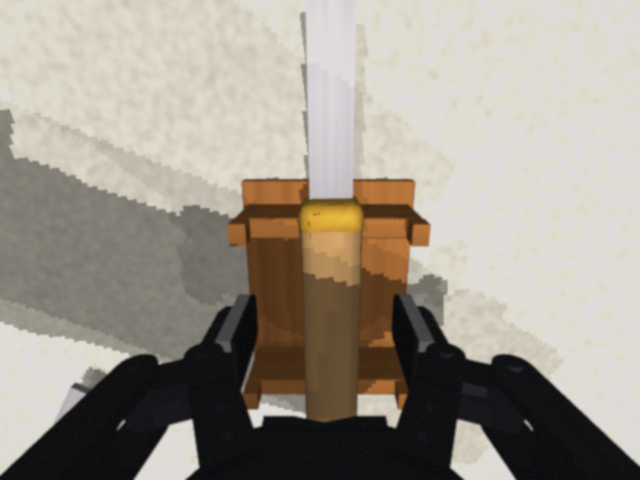

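Tool lies flat on both bars. I retreat straight up and check all.

```bash
python3 -m jog '[0,0,-25,0,60,0,0,-60,0,60,0,0,-100,0,60,0,0,-140,0,60,0,0,-180,0,60,0,0,-180,0,60,0,0,-180,0,60,0,0,-180,0,60]' ;python3 -c "
from h import *
cap('wrist','w24');cap('scene','s24');cap('side','d24');st();lid90('s24');lid90('d24')
p,d,c=load('w24');P=pts(d,c);hsv=cv2.cvtColor(p,cv2.COLOR_BGR2HSV);yaw=np.radians(82.9);ux=np.array([np.cos(yaw),np.sin(yaw)]);C=np.array([496.1,-298.9])
q=P[(P[...,2]>42)&(P[...,2]<60)&(hsv[...,1]>70)&(abs(P[...,0]-497)<60)&(abs(P[...,1]+300)<80)]
r=cv2.minAreaRect(q[:,:2].astype('float32'));print(r,np.median(q[:,2]),'u,v',(np.array(r[0])-C)@ux,(np.array(r[0])-C)@[-ux[1],ux[0]])
p,d,c=load('s24');P=pts(d,c);print('cup',P[345,283],'jar',P[345,373], 'bowl',P[340,208],'rib',P[238,307])
"
```

```text
clock: 18.1
eef_pos: [493.9, -306.2, 364.0]
tool_rot: [-3.141, -0.001, 1.448]
force: [-0.7, 0.5, -0.4]
width: 59.9
TCP [ 493.8 -306.1  362.7] rot [-1.798e+02 -8.000e-02  8.295e+01] t 18.25 w 60.0 F [-0.5  0.2 -0.2] | s -348.6 ym 116.1 Gh 206.7
s24 (np.int64(245), array([1.82588232e-02, 1.30155990e+02]), np.float64(91.04603727345348))
d24 (np.int64(1004), array([2.08017717e-02, 1.30423544e+02]), np.float64(91.19168185701959))
((497.52545166015625, -298.69696044921875), (97.91694641113281, 19.98169708251953), 83.43470764160156) 49.303026469670044 u,v 0.37767056111163083 -1.3894252199716302
cup [ 706.15643879 -142.15365079    5.70570003] jar [705.45506121  64.63836893  87.56591135] bowl [ 718.74374691 -323.37451885    6.45909176] rib [ 400.21382715 -128.72927471    7.21201969]
```

View pics/s24.png

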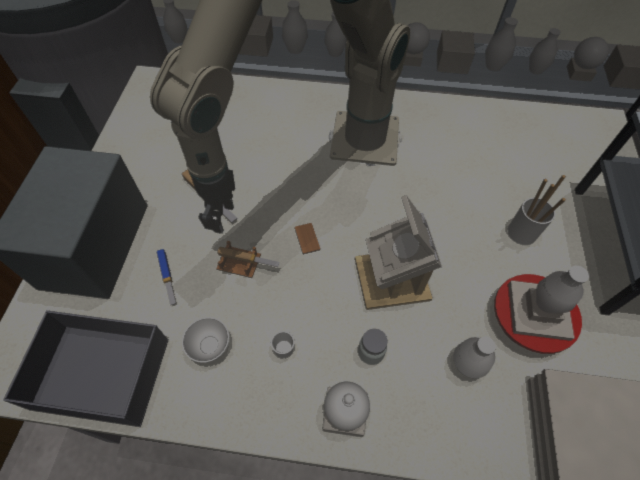

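View pics/d24.png

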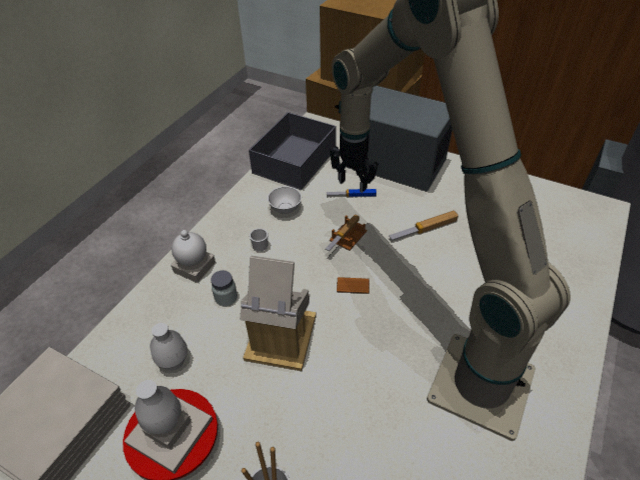

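View pics/w24.png

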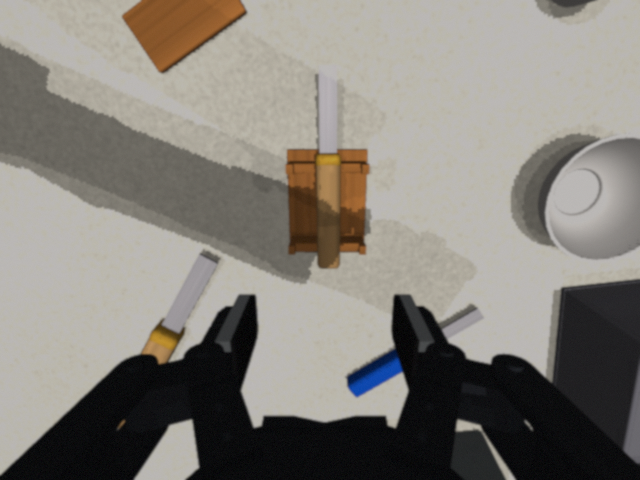

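Everything checks out: the lid stands at about 91°, the tool is flat in its rest, the other things haven't moved, and the arm is clear. I'm handing the job in.

```bash
python3 -c "
from cell import *
print(finish_job())"
```

```text
the job is handed in; nothing more can be done
None
```

The job is done and handed in at about 18 s. The lid stands square to the mould and the tool is back on its rest.

- **Levering:** I took the smaller wood-handled tool from the rest and tilted it in the grip by pressing the blade flat on the sill. At mould y ≈ +40 mm, the first place tried, the blade went fully in, about 30 mm to the end wall. I levered the lid open over the sill edge and swung it up with the blade tip.
- **Correction:** One bad angle reading (84° when it was really 91°) made me push the lid too far, to about 96°. I eased it back with the butt of the tool's handle. It was already open by then.
- **Tool put back:** I pressed the tool flat on the rest bars, which gave about 25 N at the wrist, then let go and backed off upwards.

**Last checks:**
- **Lid:** it stands at 91.0° in the scene camera and 91.2° in the side camera.
- **Tool:** the handle lies flat across both bars, within about 1.5 mm and 0.5° of the rest's axis.
- **Other things:** the cup, jar, bowl and rib read within about 4 mm of their first positions, which is depth noise. I judged the vase by eye only.
- **Failed readings:** some close wrist-camera depth readings came back empty. There I used the other two cameras, or worked from the sizes in the picture.

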